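Weigh the holed plate from the hotplate

TASK

Weigh the steel plate that has the round hole: draw it across the hotplate, still lying flat, until its near end sticks out about 40 mm past the hotplate's front edge (the side with the knobs), then grip it by the overhanging end, lift it clear, and set it down gently, flat and centred, on the balance's round pan and let go. Leave the solid plate where it lies.

Things in the scene. Friction and masses are not known exactly. Their poses are not given: they have to be found in the camera images.
- plate_center (a point): centre (half-way up, in the middle of the hole) of the bare steel plate to be weighed: 120 mm long (its x), 60 mm wide (its y), 4 mm thick, about 0.14 to 0.24 kg, with one round through hole, 40 mm across, in its middle. It starts loose and flat on the hotplate's top, too low to be gripped well there; its long side runs roughly (within 10 degrees) front to back of the hotplate. The shut fingers fit in the hole and can draw it along.
- hotplate_top (a point): centre of the flat white top of the hotplate, at the top's surface, 85 mm above the bench. The top is 200 mm (its x) by 220 mm (its y). Its x points from the front to the back: the front edge, over the two black knobs and facing the robot, is at x = -100 mm. Below the 16 mm thick top slab the front face stands back 14 mm; the knobs reach no farther forward than the front edge and no higher than 30 mm below the top. The hotplate does not move.
- pan (a point): centre of the upper face of the balance's round metal pan, 66 mm above the bench; the pan is 70 mm across and 6 mm thick and stands on a thin stem, with 20 mm of free space between it and the white housing (190 by 140 mm, 40 mm high; the pan's centre is 25 mm behind the housing's centre, along x). Neither moves.
- solid_center (a point): centre (half-way up) of the solid steel plate, which has no hole but is otherwise the same 120 x 60 x 4 mm; it lies beside the other on the hotplate, sometimes to the left and sometimes to the right of it, and is to be left alone.
Mind the look-alikes: they are no part of the job. Leave any blue, red or turquoise look-alike of the part that bears plate_center alone.

How it is judged:
On the way, in this order (a step that is already met when the one before it is completed fails the run):
1. the holed plate lies flat on the hotplate with its end 25 mm or more past the front edge (x of plate_center in the frame of hotplate_top between -0.105 and -0.065 m and z of plate_center in the frame of hotplate_top between -0.006 and 0.006 m and angle between plate_center's own z axis and vertical below 0.1 rad), for 0.2 s.
2. the holed plate is lifted clear, its centre 25 mm or more above the hotplate's top (z of plate_center in the frame of hotplate_top above 0.025 m), for 0.1 s.
At the end, for the whole second after the job is handed in: the holed plate lies at rest on the balance's pan, its centre within 18 mm of the pan's centre, flat (within 6 degrees) and let go; the solid plate is still within 20 mm of where it was (horizontal distance between plate_center and pan below 0.018 m and z of plate_center in the frame of pan between -0.003 and 0.006 m and angle between plate_center's own z axis and vertical below 0.1 rad and linear speed of plate below 0.02 m/s and distance of solid_center from where it was at the start of the episode below 0.02 m); the robot touches nothing.
It fails at once if the holed plate is dropped or thrown onto the balance (faster than 0.6 m/s close to the pan) (horizontal distance between plate_center and pan below 0.08 m and z of plate_center in the frame of pan below 0.03 m and linear speed of plate above 0.6 m/s).
It fails at once if the solid plate is disturbed (moved more than 20 mm) (distance of solid_center from where it was at the start of the episode above 0.02 m).
It also fails if it takes over 54 s, if anything falls off the work surface, if the arm or the gripper's body presses on something with over 40 N, if the wrist force passes 120 N, or if a joint passes its speed limit or range.

ROBOT

A 6-joint arm with a two-finger parallel gripper is mounted at the origin on the work surface. World frame = base frame: x ahead of the robot, y to its left, z up, the work surface at z = 0. Lengths are in m, angles in rad, forces in N, time in s.
With the tool pointing down it reaches from about 0.325 to 0.775 m from the base axis. Payload 5.5 kg.
Tool frame: the origin (TCP) lies on the centre line of the jaws, within the pads' length; the fingertips stand 22 mm ahead of it and the grasp point (between the pads) lies 3 mm ahead of it; z points along the fingers, y is the line along which they close (so a half turn about z gives the same grasp; the last joint's range is limited). The gripper opens to 85 mm and grips with 20 to 120 N. Pads are 22 mm wide; open, the fingers measure 114 mm over their backs; the gripper's body (76 mm by 85 mm) begins 54 mm behind the grasp point. The pads swing forward as they close: fully open they stand 13 mm farther back than shut.
Start: joints at [1.257, 0.091, 1.231, -0, 1.82, -0.057], TCP at [0.152, 0.58, 0.253] pointing down, gripper open.
Joint ranges: [-2.87, 2.87], [-0.86, 2.18], [0.17, 2.46], [-1.51, 4.65], [0.06, 2.69], [-2.65, 2.65]. Speed limits (rad/s): [2.57, 2.57, 3.01, 3.14, 3.14, 3.14].

INTERFACE

Orientations are given as a 3x3 rotation matrix whose columns are the frame's x, y, z axes.
In Python, from workcell import arm gives the robot as it stands.
- The arm moves only by the shell command python3 -m creep 'ROWS' [OPENING] [FORCE]. ROWS is JSON, a list of rows, each a list of 6 numbers: the shift along the world's x, y, z as a fraction of full scale, then the turn, a rotation vector about the world's x, y, z as a fraction of full scale. In form: [[tx, ty, tz, rx, ry, rz], ...]. A call has 1 to 20 rows; each row shifts and turns the commanded pose from where the row before left it; what a row does not reach is not made up. Full scale, the value 1, is 0.02 m for a shift and 0.15 rad for a turn. A row lasts 1/10 s, in which the tool goes at most 50 mm and 8.59 degrees, less where a joint would pass 70% of its speed; a pose out of reach is approached as far as the arm can. A call with a number of a shift or a turn outside -1 to 1 is refused whole. A call with a gripper value outside its range is refused whole. OPENING is the closure, from 0 (fully open) to 1 (shut), set as the call begins (- or left out, the last holds). The fingers move at their own pace and stop on an object; FORCE is the grip in N (left out, the last holds). Time passes only in rows, so rows that do not move let the fingers close. It gives the time, the measured TCP pose, the force, the opening and the grip force at its end, in the units of the state.
- arm.state(): the state, without advancing time (a new reading comes with each control period).
- arm.get_image(name): name is "scene" or "top"; returns a dict with "color" (400x640x3 uint8, blue, green, red), "fx", "fy", "cx", "cy" (pixels), "dist_coeffs" ([k1, k2, p1, p2, k3] as OpenCV has them; the pictures are not rectified), "R" (3x3) and "t" (3): a world point X has camera coordinates R X + t. Camera axes: x right, y down, z forward; pixel columns grow to the right and rows downward; lengths in m; the calibration is good to about 2 mm. A picture is of the moment at which its call begins. There is no depth.
- arm.hand_in(): hands the job in; it is judged then, once.
The state is a dict: "time": time; "q": joint angles; "dq": joint speeds; "effort": joint torques, N m; "tcp_pos": TCP position; "orientation": TCP orientation; "contact_force": force on the tool from outside, world axes, zero at the start; "wrist_torque": the same for the moment, N m; "grip_width": finger opening in m; "finger_force": force on a finger pad.
Only numpy, scipy, OpenCV 4.12 (cv2) and the standard library are available. Lean on these libraries where they do the work, as an engineer would, in place of code of your own. Each camera call takes 0.05 s, during which the arm holds its last target. There are 200 camera calls.

## Working session

There is one attempt and no reset: what is moved stays moved. The work goes in short steps, Python scripts to look and compute and a shell command to move; the robot and the scene stay as the last step left them, time stands still between calls to the robot, and variables do not carry over. Pictures are saved under pics/ and viewed, at most 14 in all, crops included, and the job is handed in when it is done.

```bash
mkdir -p pics
python3 - <<'E'
from workcell import arm
import cv2
for n in("scene","top"):
    d=arm.get_image(n); cv2.imwrite(f"pics/{n}0.png",d["color"])
    print(n,d["fx"],d["fy"],d["cx"],d["cy"],d["dist_coeffs"],d["R"],d["t"])
s=arm.state();print(s)
E
```

```text
scene 440.38622647590404 440.38622647590404 325.26142880055716 201.52559476755857 [-0.01688327  0.          0.          0.          0.        ] [[-0.04649141  0.99885318 -0.01144012]
 [ 0.52368591  0.01461913 -0.85178598]
 [-0.85064189 -0.04559176 -0.523765  ]] [-0.032247   -0.23612407  1.40351177]
top 399.36006186300256 399.36006186300256 312.82135403504265 200.7919769930736 [-0.02846832  0.          0.          0.          0.        ] [[ 1.93242065e-02 -9.99813254e-01 -1.77589171e-04]
 [-9.94553067e-01 -1.92043417e-02 -1.02447008e-01]
 [ 1.02424466e-01  2.15632899e-03 -9.94738448e-01]] [0.07018206 0.57683298 0.90046121]
{'time': 0.1, 'q': array([ 1.25728774e+00,  9.18048828e-02,  1.23178213e+00, -8.44116395e-06,
        1.81980711e+00, -5.67022291e-02]), 'dq': array([ 0.00048948, -0.00365892, -0.00211331, -0.00033083, -0.0016527 ,
       -0.00106557]), 'effort': array([ 4.29552587e-03, -4.60211706e+01, -4.19221008e+01,  1.79702165e-04,
        1.04618812e-02,  1.05294001e-05]), 'tcp_pos': array([0.15233368, 0.5801136 , 0.25224174]), 'orientation': array([[-9.67205520e-01,  2.53994453e-01, -5.47787303e-04],
       [ 2.53995026e-01,  9.67204002e-01, -1.71618287e-03],
       [ 9.39211426e-05, -1.79903680e-03, -9.99998377e-01]]), 'contact_force': array([ 0.39233467,  0.12323873, -0.79636631]), 'wrist_torque': array([ 0.00291071, -0.0182521 , -0.00848961]), 'finger_force': 0.0, 'grip_width': 0.08528143552177257}
```

View pics/scene0.png

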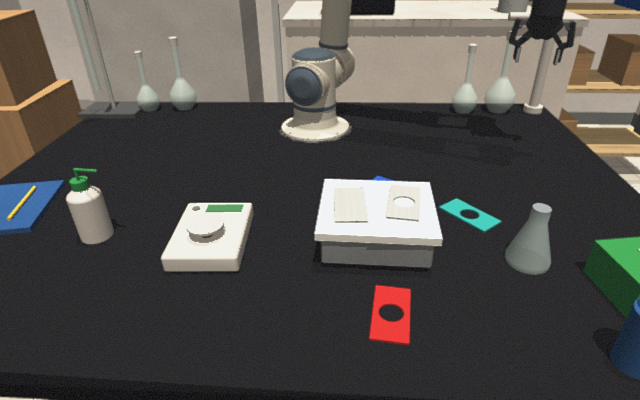

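View pics/top0.png

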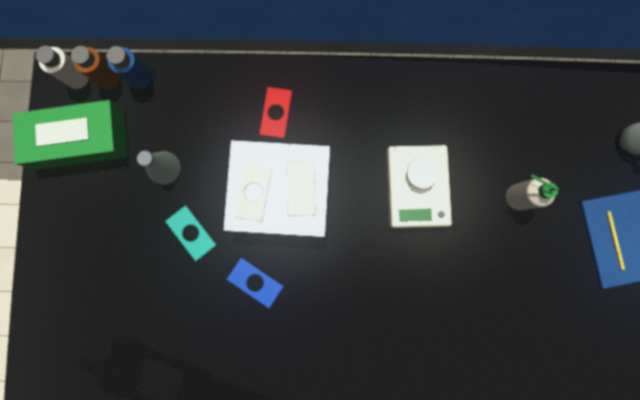

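The scene picture shows the holed plate on the hotplate at about (404,202) and the solid one at (350,204). In the top picture they are at (253,192) and (301,188), with the pan at (422,174). Other candidates in the top picture are the red (276,112), turquoise (190,233) and blue (255,283) holed plates, all lying on the bench. The bare steel plate with a hole on the hotplate at (253,192) fits the description. I'll confirm that in a crop.

```bash
cat > h.py <<'E'
import numpy as np, cv2
from workcell import arm
def ray(d,px,z):
    K=np.array([[d["fx"],0,d["cx"]],[0,d["fy"],d["cy"]],[0,0,1]])
    u=cv2.undistortPoints(np.array(px,float).reshape(-1,1,2),K,np.array(d["dist_coeffs"])).reshape(-1,2)
    R=np.array(d["R"]);t=np.array(d["t"]);C=-R.T@t
    v=np.c_[u,np.ones(len(u))]@R
    return C+v*((z-C[2])/v[:,2])[:,None]
E
python3 - <<'E'
from h import *
d=arm.get_image("top");im=d["color"]
hsv=cv2.cvtColor(im,cv2.COLOR_BGR2HSV)
for p in [(253,192),(245,212),(262,172),(301,188),(278,188),(235,150),(320,225),(422,174),(400,160)]:
    print(p,im[p[1],p[0]],hsv[p[1],p[0]])
def blobs(m,box,tag,z,amin=200):
    x0,y0,x1,y1=box;k=np.zeros_like(m);k[y0:y1,x0:x1]=m[y0:y1,x0:x1]
    for c in cv2.findContours(k,cv2.RETR_CCOMP,cv2.CHAIN_APPROX_NONE)[0]:
        if cv2.contourArea(c)<amin: continue
        r=cv2.minAreaRect(c);B=ray(d,cv2.boxPoints(r),z)
        print(tag,cv2.contourArea(c),r,"center",ray(d,[r[0]],z)[0].round(4),B[:,:2].round(3).tolist())
g=im.min(2)
blobs((g>130).astype(np.uint8),(215,130,340,245),"hot",.085)
sat=(im[:,:,2].astype(int)-im[:,:,0]>8).astype(np.uint8)*255
blobs(sat,(228,150,328,230),"plate",.089)
c=cv2.resize(im[130:245,215:465],None,fx=3,fy=3,interpolation=cv2.INTER_CUBIC)
s=cv2.resize(cv2.cvtColor(sat[130:245,215:465],cv2.COLOR_GRAY2BGR),None,fx=2,fy=2)
cv2.imwrite("pics/crop1.png",np.vstack([c,np.pad(s,((0,0),(0,c.shape[1]-s.shape[1]),(0,0)))]))
E
```

```text
(253, 192) [241 239 233] [ 98   8 241]
(245, 212) [228 238 232] [ 48  11 238]
(262, 172) [232 239 233] [ 56   7 239]
(301, 188) [231 239 233] [ 53   9 239]
(278, 188) [242 240 234] [ 98   8 242]
(235, 150) [241 238 232] [100  10 241]
(320, 225) [240 238 232] [ 98   9 240]
(422, 174) [234 237 231] [ 75   6 237]
(400, 160) [230 238 231] [ 56   9 238]
hot 9026.0 ((276.46075439453125, 187.98764038085938), (101.93667602539062, 91.3956298828125), 3.4336302280426025) center [0.5964 0.1616 0.085 ] [[0.501, 0.276], [0.704, 0.272], [0.694, 0.045], [0.492, 0.054]]
```

View pics/crop1.png

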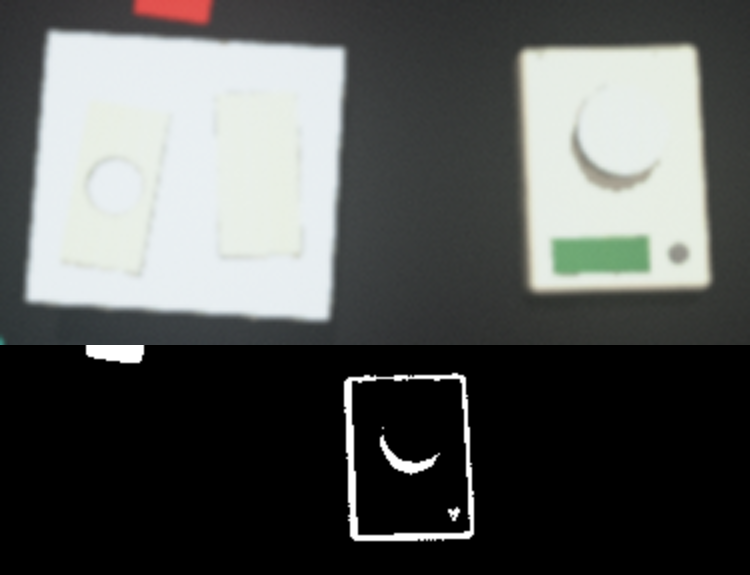

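The crop confirms it: the left plate (253,192) has the round hole, and the right one (301,188) is solid. Next I'll segment by blue minus green.

```bash
cat >> h.py <<'E'
def measure(d,box,z,lo,hi,amin=150,show=True):
    im=cv2.GaussianBlur(d["color"],(3,3),0).astype(int); x0,y0,x1,y1=box
    df=im[:,:,0]-im[:,:,1]; m=np.zeros(df.shape,np.uint8)
    m[y0:y1,x0:x1]=((df>=lo)&(df<=hi)&(im.min(2)>130))[y0:y1,x0:x1]
    cs,hi_=cv2.findContours(m,cv2.RETR_CCOMP,cv2.CHAIN_APPROX_NONE)
    for c,h in zip(cs,hi_[0]):
        a=cv2.contourArea(c)
        if a<amin: continue
        r=cv2.minAreaRect(c);B=ray(d,cv2.boxPoints(r),z)[:,:2]
        e=B-np.roll(B,-1,0);L=np.linalg.norm(e,axis=1);v=e[L.argmax()];v=v*np.sign(v[0])
        print("hole" if h[3]>=0 else "blob",a,np.round(r[0],1),"c",ray(d,[r[0]],z)[0,:2].round(4),"size",L[:2].round(3),"yaw deg",np.degrees(np.arctan2(v[1],v[0])).round(1))
E
python3 - <<'E'
from h import *
d=arm.get_image("top")
measure(d,(225,140,333,238),.089,-40,-2)
print("pan");measure(d,(398,150,446,200),.066,-5,20)
im=d["color"]
g=(im.min(2)>130).astype(np.uint8);g[:, :215]=0;g[:,340:]=0;g[245:]=0
c=max(cv2.findContours(g,cv2.RETR_EXTERNAL,cv2.CHAIN_APPROX_NONE)[0],key=cv2.contourArea)
q=cv2.approxPolyDP(c,5,True).reshape(-1,2);P=ray(d,q,.085)[:,:2];print(q.tolist(),P.round(3).tolist(),P.mean(0))
E
```

```text
blob 1501.5 [252.7 192.2] c [0.5857 0.2129] size [0.124 0.063] yaw deg -8.1
hole 261.5 [253. 192.] c [0.586  0.2123] size [0.04  0.039] yaw deg 2.1
blob 1464.5 [301. 188.] c [0.5969 0.1076] size [0.062 0.124] yaw deg 1.5
pan
blob 564.5 [422.2 172.6] c [ 0.6405 -0.1646] size [0.064 0.061] yaw deg -41.0
[[232, 140], [224, 230], [323, 236], [329, 146]] [[0.702, 0.264], [0.502, 0.273], [0.493, 0.058], [0.693, 0.048]] [0.59761013 0.16059937]
```

Run:
```python
from h import *
d=arm.get_image("scene")
measure(d,(320,180,440,232),.089,-60,-2,60)
im=d["color"]
for p in [(404,202),(390,195),(375,200),(205,227),(200,250)]: print(p,im[p[1],p[0]])
a=cv2.resize(im[170:270,310:450],None,fx=4,fy=4,interpolation=cv2.INTER_CUBIC)
t=arm.get_image("top")["color"]
b=cv2.resize(im[190:265,165:260],None,fx=3,fy=3,interpolation=cv2.INTER_CUBIC)
c=cv2.resize(t[145:205,390:455],None,fx=3,fy=3,interpolation=cv2.INTER_CUBIC)
o=np.zeros((600,570,3),np.uint8);o[:400,:560]=a;o[400:580,:195]=c;o[400:600,200:485]=b[:200]
cv2.imwrite("pics/crop2.png",o)
```

```text
blob 1108.0 [349.6 205.1] c [0.6058 0.1077] size [0.07  0.133] yaw deg -0.6
blob 1097.5 [402.8 202.8] c [0.5943 0.2095] size [0.133 0.071] yaw deg -6.6
hole 149.0 [403. 202.] c [0.5915 0.2101] size [0.037 0.039] yaw deg -88.4
(404, 202) [244 244 242]
(390, 195) [222 233 235]
(375, 200) [244 243 242]
(205, 227) [233 239 241]
(200, 250) [232 241 241]
```

View pics/crop2.png

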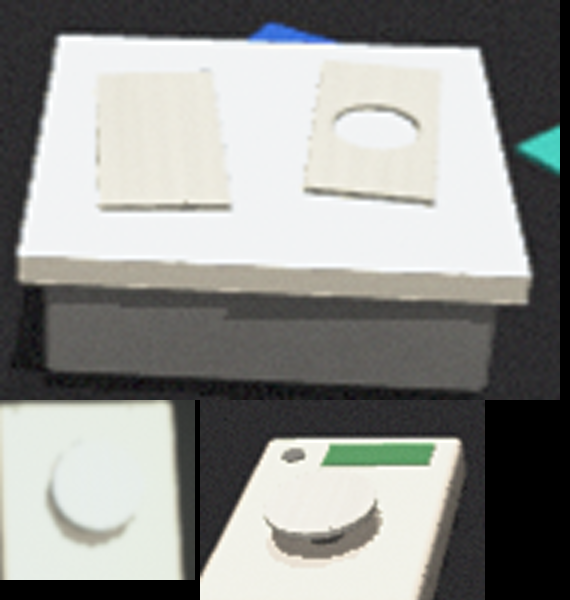

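The crop shows the hole clearly in the left-hand plate, and the pan in both views. I'll go above the hole with the fingers shut.

```bash
python3 -m creep '[[1,-0.85,0,0,0,0.1],[1,-0.85,0,0,0,0.1],[1,-0.85,0,0,0,0.1],[1,-0.85,0,0,0,0.1],[1,-0.85,0,0,0,0.1],[1,-0.85,0,0,0,0.1],[1,-0.85,0,0,0,0.1],[1,-0.85,0,0,0,0.1],[1,-0.85,0,0,0,0.1],[1,-0.85,0,0,0,0.1],[1,-0.85,0,0,0,0],[1,-0.85,0,0,0,0],[1,-0.85,0,0,0,0],[1,-0.85,0,0,0,0],[1,-0.85,0,0,0,0],[1,-0.85,0,0,0,0],[1,-0.85,0,0,0,0],[1,-0.85,0,0,0,0],[1,-0.85,0,0,0,0],[1,-0.85,0,0,0,0]]' 1 20
python3 -m creep '[[0.85,-0.75,-1,0,0,0],[0.85,-0.7,-1,0,0,0],[0,0,-1,0,0,0],[0,0,-1,0,0,0],[0,0,-1,0,0,0],[0,0,0,0,0,0],[0,0,0,0,0,0]]'
python3 - <<'E'
from h import *
d=arm.get_image("scene"); s=arm.state(); print(s["tcp_pos"],s["orientation"],s["grip_width"])
d2=arm.get_image("scene")
print(ray(d,[(205.3,224)],.066))
cv2.imwrite("pics/s1.png",cv2.resize(d["color"][100:250,300:460],None,fx=4,fy=4,interpolation=cv2.INTER_CUBIC))
E
```

```text
time: 2.3
tcp_pos: [0.5531, 0.2395, 0.2532]
orientation: [[-0.994, 0.107, -0.0], [0.107, 0.994, 0.0], [0.0, 0.0, -1.0]]
contact_force: [-0.2, 0.7, -0.6]
grip_width: -0.0002
finger_force: 0.0
time: 3.0
tcp_pos: [0.5862, 0.2113, 0.1533]
orientation: [[-0.994, 0.107, -0.001], [0.107, 0.994, -0.0], [0.001, -0.0, -1.0]]
contact_force: [0.0, -0.9, 0.7]
grip_width: -0.0005
finger_force: 0.0
[0.58672022 0.2114697  0.1545316 ] [[-9.94308182e-01  1.06534159e-01  1.30813504e-03]
 [ 1.06534758e-01  9.94308900e-01  3.96571569e-04]
 [-1.25844190e-03  5.33676207e-04 -9.99999066e-01]] -0.00024670680795145055
[[ 0.64367581 -0.16333358  0.066     ]]
```

View pics/s1.png

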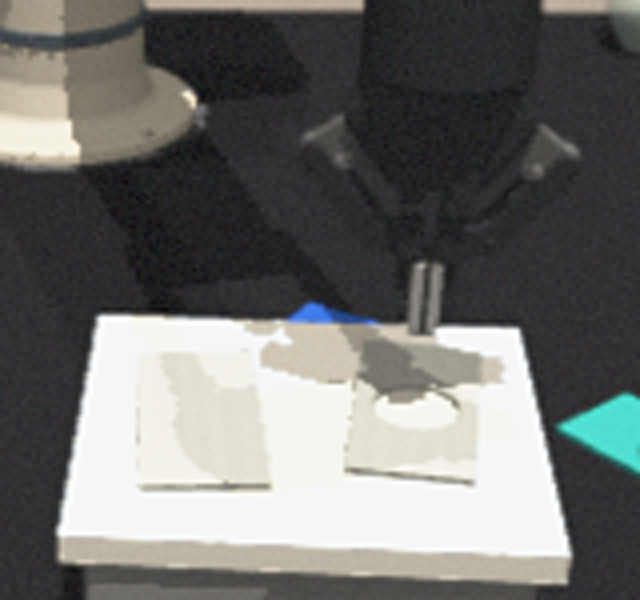

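The fingertips (crop ~(425,330)) are narrow, about 14 mm across, and sit above the hole. The hole at crop ~(417,408) leaves good clearance, so I'll lower in.

```bash
python3 -m creep '[[0,0,-0.7,0,0,0],[0,0,-0.6,0,0,0],[0,0,-0.5,0,0,0],[0,0,-0.25,0,0,0],[0,0,-0.15,0,0,0],[0,0,-0.1,0,0,0],[0,0,0,0,0,0]]'
```

```text
time: 3.8
tcp_pos: [0.5865, 0.2114, 0.1076]
orientation: [[-0.994, 0.107, 0.001], [0.107, 0.994, 0.0], [-0.001, 0.0, -1.0]]
contact_force: [0.2, -0.1, -0.8]
grip_width: -0.0002
finger_force: 0.0
```

```bash
python3 -m creep '[[-0.2,0,0.02,0,0,0],[-0.2,0.01,0,0,0,0],[-0.2,0.01,0,0,0,0],[-0.25,0.01,0,0,0,0],[-0.25,0.01,0,0,0,0],[-0.25,0.01,0,0,0,0],[-0.25,0.01,0,0,0,0],[-0.25,0.01,0,0,0,0],[-0.25,0.01,0,0,0,0],[-0.25,0.01,0,0,0,0],[-0.25,0.01,0,0,0,0],[-0.25,0.01,0,0,0,0],[-0.25,0.01,0,0,0,0],[-0.25,0.01,0,0,0,0],[-0.2,0.01,0,0,0,0],[-0.1,0,0,0,0,0],[0,0,0,0,0,0]]'
python3 - <<'E'
from h import *
s=arm.state();print(s["tcp_pos"],s["contact_force"])
d=arm.get_image("top")
measure(d,(215,150,333,260),.089,-40,-2,40)
d=arm.get_image("scene");cv2.imwrite("pics/s2.png",cv2.resize(d["color"][100:250,300:460],None,fx=4,fy=4,interpolation=cv2.INTER_CUBIC))
measure(d,(320,160,440,232),.089,-60,-2,60)
E
```

```text
time: 5.5
tcp_pos: [0.513, 0.2142, 0.1075]
orientation: [[-0.994, 0.106, -0.001], [0.106, 0.994, 0.0], [0.001, -0.0, -1.0]]
contact_force: [1.1, 0.7, 0.2]
grip_width: -0.0
finger_force: 0.6
[0.51295927 0.21422044 0.10753181] [1.07136387 0.74511308 0.15862926]
blob 218.5 [263.  251.3] c [0.4579 0.1864] size [0.03  0.043] yaw deg 18.9
blob 2099.0 [229.5 203.8] c [0.5592 0.2628] size [0.099 0.14 ] yaw deg 15.4
blob 2442.0 [288.5 197.5] c [0.5755 0.1344] size [0.117 0.165] yaw deg 1.9
blob 2272.0 [379.5 201. ] c [0.5891 0.1653] size [0.195 0.165] yaw deg -88.5
```

View pics/s2.png

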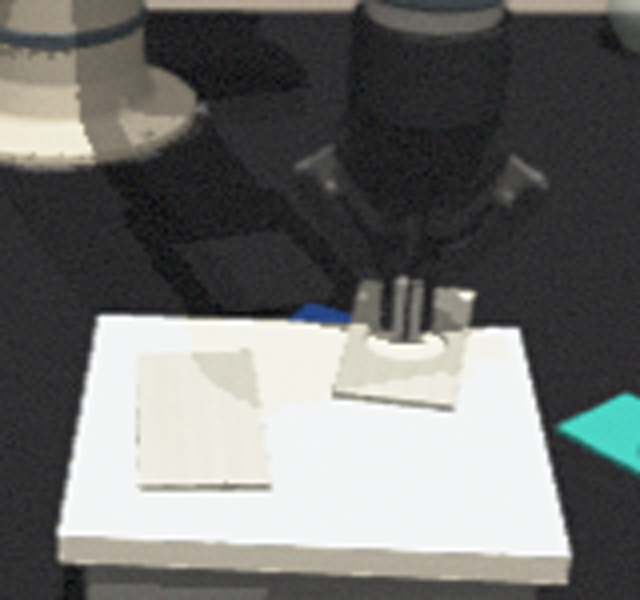

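The plate has followed the fingers. Its back corners are at crop ~(333,392) and (455,403), and its front end is past the front edge.

Run:
```python
from h import *
d=arm.get_image("scene")
px=[(300+x/4,100+y/4) for x,y in [(333,392),(455,404),(475,291),(360,281)]]
P=ray(d,px,.089)[:,:2];print(P.round(4).tolist(),P.mean(0))
m=P[:2].mean(0); v=P[2:].mean(0)-m; print(m,v,np.degrees(np.arctan2(-v[1],-v[0])))
print("hx",((P.mean(0)-[.598,.161])@[.999,-.045]))
```

```text
[[0.5777, 0.1733], [0.5873, 0.2311], [0.4705, 0.2562], [0.4604, 0.1955]] [0.52397419 0.21403318]
[0.58248221 0.20219013] [-0.11701603  0.02368611] -11.44306181378382
hx -0.07633827244606929
```

```bash
python3 -m creep '[[-0.15,0.01,0,0,0,0],[-0.1,0,0,0,0,0],[0,0,0,0,0,0],[0,0,0,0,0,0],[0.15,0,0,0,0,0],[0,0,0.5,0,0,-0.15],[0,0,1,0,0,-0.15],[0,0,1,0,0,-0.15],[0,0,1,0,0,0],[-0.5,0,0.5,0,0,0],[0,0,0,0,0,0]]'
python3 - <<'E'
from h import *
s=arm.state();print(s["tcp_pos"])
d=arm.get_image("scene");cv2.imwrite("pics/s3.png",cv2.resize(d["color"][130:250,300:460],None,fx=5,fy=5,interpolation=cv2.INTER_CUBIC))
E
```

```text
time: 6.75
tcp_pos: [0.5012, 0.2147, 0.1901]
orientation: [[-0.985, 0.174, 0.003], [0.174, 0.985, 0.001], [-0.003, 0.002, -1.0]]
contact_force: [0.3, -0.2, 0.5]
grip_width: 0.0002
finger_force: 0.0
[0.50122826 0.21470169 0.19014098]
```

View pics/s3.png

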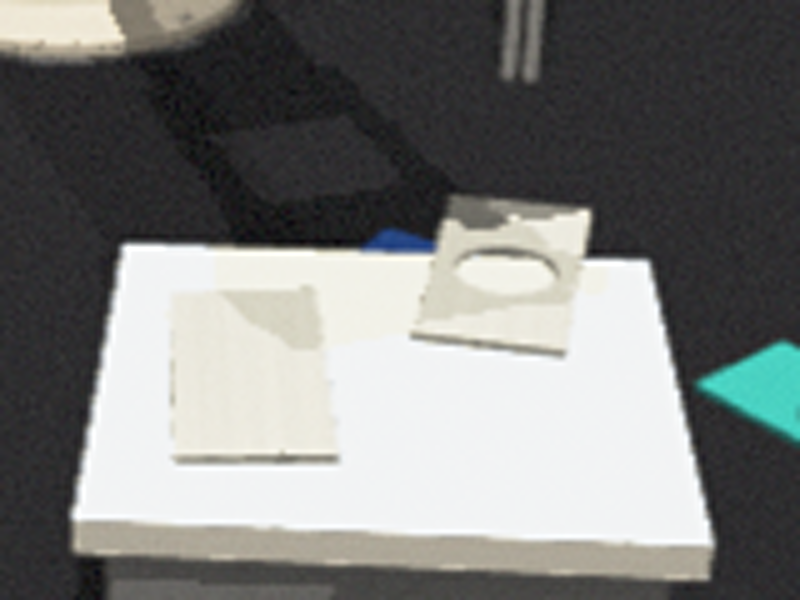

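The holed plate's corners are at crop (412,334), (566,349), (591,208) and (449,196). Its front end overhangs the front edge, and the solid plate is untouched.

Run:
```python
from h import *
d=arm.get_image("scene")
px=[(300+x/5,130+y/5) for x,y in [(412,334),(566,349),(591,208),(449,196),(120,244),(650,262)]]
P=ray(d,px,.089)[:,:2];F=ray(d,px[4:],.085)[:,:2];print(P.round(4).tolist(),F.round(4).tolist())
P=P[:4];c=P.mean(0);m=P[:2].mean(0); v=P[2:].mean(0)-m;L=np.linalg.norm(v); print(c,L,np.degrees(np.arctan2(-v[1],-v[0])))
n=F[1]-F[0];n/=np.linalg.norm(n);k=(c-F[0]);print("centre behind front edge",n[1]*k[0]-n[0]*k[1])
g=c+.042*v/L;print("grip",g,"delta/0.02",(g-arm.state()["tcp_pos"][:2])/.02)
```

```text
[[0.5732, 0.1719], [0.5828, 0.2306], [0.4652, 0.2557], [0.4555, 0.1955], [0.5028, 0.054], [0.5126, 0.2737]] [[0.4955, 0.0536], [0.5054, 0.2752]]
[0.51918333 0.21343522] 0.12016472151151426 -11.697040189463978
centre behind front edge 0.016545224903671496
grip [0.47805554 0.22195016] delta/0.02 [-1.14642476  0.37952125]
```

```bash
python3 -m creep '[[-0.6,0.18,0,0,0,-0.1],[-0.6,0.18,0,0,0,-0.1],[0,0,-1,0,0,0],[0,0,-1,0,0,0],[0,0,-1,0,0,0],[0,0,-0.8,0,0,0],[0,0,-0.6,0,0,0],[0,0,-0.4,0,0,0],[0,0,-0.3,0,0,0],[0,0,0,0,0,0]]' 0
python3 - <<'E'
from h import *
d=arm.get_image("scene");cv2.imwrite("pics/s4.png",cv2.resize(d["color"][130:250,300:460],None,fx=5,fy=5,interpolation=cv2.INTER_CUBIC))
E
```

```text
time: 7.85
tcp_pos: [0.4772, 0.2215, 0.0851]
orientation: [[-0.979, 0.203, -0.001], [0.203, 0.979, -0.0], [0.001, -0.0, -1.0]]
contact_force: [0.6, 0.3, -0.0]
grip_width: 0.0856
finger_force: 0.0
```

View pics/s4.png

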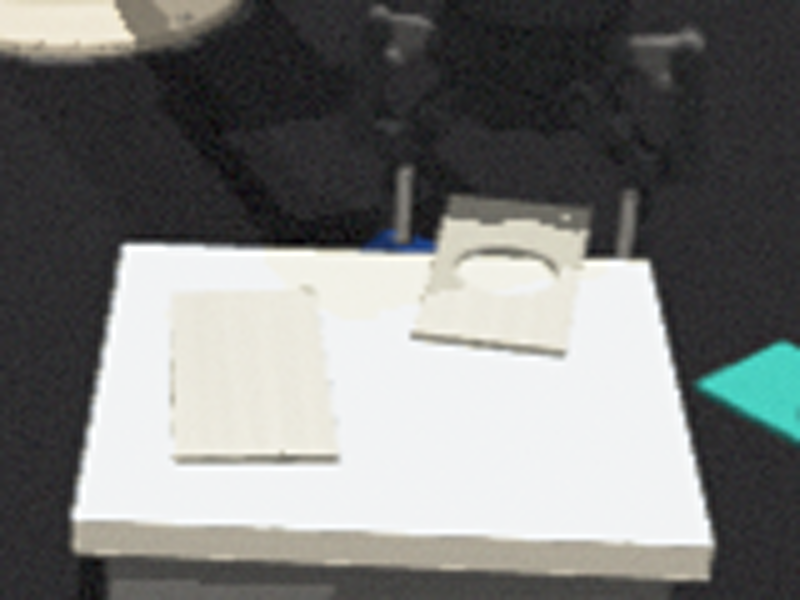

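The open fingers (~(404,205) and (627,225)) straddle the overhanging end, in front of the hotplate edge. Closing.

```bash
python3 -m creep '[[0,0,0,0,0,0],[0,0,0,0,0,0],[0,0,0,0,0,0],[0,0,0,0,0,0],[0,0,0,0,0,0],[0,0,0,0,0,0]]' 1 100
python3 -m creep '[[0,0,0.2,0,0,0],[0,0,0.4,0,0,0],[0,0,0.6,0,0,0],[0,0,0.8,0,0,0],[0,0,0.8,0,0,0],[0,0,0.8,0,0,0],[0,0,0.4,0,0,0],[0,0,0,0,0,0]]'
python3 - <<'E'
from h import *
d=arm.get_image("scene");cv2.imwrite("pics/s5.png",cv2.resize(d["color"][80:250,280:460],None,fx=3.5,fy=3.5,interpolation=cv2.INTER_CUBIC)[:600])
print(arm.state()["wrist_torque"])
E
```

```text
time: 8.5
tcp_pos: [0.4779, 0.2217, 0.0871]
orientation: [[-0.979, 0.203, 0.002], [0.203, 0.979, 0.001], [-0.002, 0.001, -1.0]]
contact_force: [-3.1, -0.3, 5.4]
grip_width: 0.0568
finger_force: 104.9
time: 9.3
tcp_pos: [0.4782, 0.2218, 0.1679]
orientation: [[-0.979, 0.203, 0.003], [0.203, 0.979, 0.001], [-0.003, 0.002, -1.0]]
contact_force: [0.6, -0.1, -2.2]
grip_width: 0.0567
finger_force: 106.4
[ 0.00331359  0.07460825 -0.03566548]
```

View pics/s5.png

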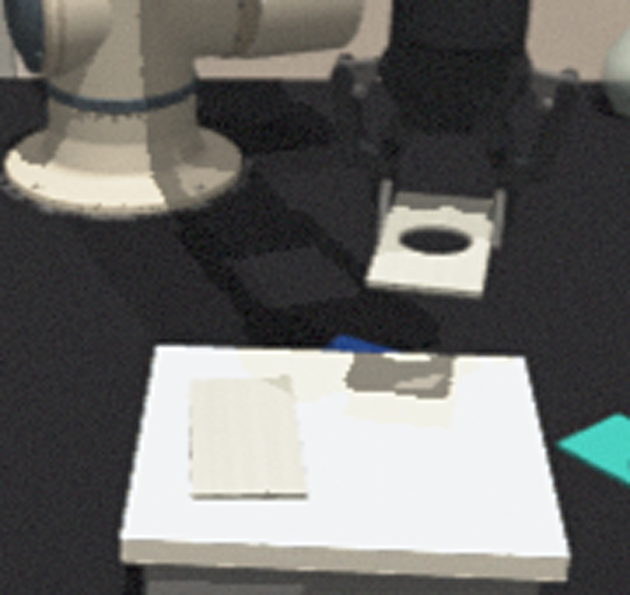

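The plate is gripped and lifted, with the hole at crop (435,241) and the back corners at (367,284) and (480,293). I'll check its tilt and work out the carry.

Run:
```python
from h import *
d=arm.get_image("scene");s=arm.state();p=s["tcp_pos"];R=s["orientation"]
px=[(280+x/3.5,80+y/3.5) for x,y in [(367,284),(480,293),(435,241)]]
C=-np.array(d["R"]).T@d["t"]
for z in(.16,.165,.17,.175,.18):
    P=ray(d,px,z);b=P[:2].mean(0)-p;h=P[2]-p
    print(z,"back along plate",-(b@R[:,0]),"hole",-(h@R[:,0]),"lat",b@R[:,1],h@R[:,1])
print("cam",C)
```

```text
0.16 back along plate 0.08916684925253332 hole 0.026883302350269308 lat -0.00018233170246812817 -2.0503191516670287e-05
0.165 back along plate 0.09929413076636409 hole 0.03784411129798719 lat 0.0004998132645652837 0.0006594760590446598
0.17 back along plate 0.10942141228019478 hole 0.04880492024570498 lat 0.0011819582315986206 0.0013394553096059672
0.175 back along plate 0.11954869379402534 hole 0.05976572919342276 lat 0.00186410319863196 0.0020194345601672746
0.18 back along plate 0.1296759753078561 hole 0.07072653814114055 lat 0.0025462481656653483 0.0026994138107286096
cam [1.31604153 0.09965052 0.53361426]
```

```bash
python3 -m creep '[[0.1,-0.3,0.3,0,0,0],[0.2,-0.6,0.3,0,0,0],[0.25,-0.8,0,0,0,0],[0.25,-0.8,0,0,0,0],[0.25,-0.8,0,0,0,0],[0.25,-0.8,0,0,0,0],[0.25,-0.8,0,0,0,0],[0.25,-0.8,0,0,0,0],[0.25,-0.8,0,0,0,0],[0.25,-0.8,0,0,0,0],[0.25,-0.8,0,0,0,0],[0.25,-0.8,0,0,0,0],[0.25,-0.8,0,0,0,0],[0.25,-0.8,0,0,0,0],[0.25,-0.8,0,0,0,0],[0.25,-0.8,0,0,0,0],[0.25,-0.8,0,0,0,0],[0.25,-0.8,0,0,0,0],[0.25,-0.8,0,0,0,0],[0.25,-0.8,0,0,0,0]]'
python3 -m creep '[[0.25,-0.8,0,0,0,0],[0.25,-0.8,0,0,0,0],[0.25,-0.8,0,0,0,0],[0.25,-0.8,0,0,0,0],[0.2,-0.6,0,0,0,0],[0.1,-0.3,0,0,0,0],[0,0,0,0,0,0],[0,0,0,0,0,0],[0,0,0,0,0,0]]'
python3 - <<'E'
from h import *
im=np.vstack([cv2.resize(arm.get_image("scene")["color"][120:270,130:300],None,fx=2,fy=2,interpolation=cv2.INTER_CUBIC),cv2.resize(arm.get_image("top")["color"][120:240,370:540],None,fx=2,fy=2,interpolation=cv2.INTER_CUBIC)])
cv2.imwrite("pics/s6.png",im)
E
```

```text
time: 11.4
tcp_pos: [0.5738, -0.0858, 0.1776]
orientation: [[-0.979, 0.203, -0.0], [0.203, 0.979, -0.0], [0.0, -0.0, -1.0]]
contact_force: [0.3, -0.5, -2.3]
grip_width: 0.057
finger_force: 106.5
time: 12.3
tcp_pos: [0.5994, -0.1658, 0.1778]
orientation: [[-0.979, 0.202, 0.0], [0.202, 0.979, 0.0], [0.0, 0.0, -1.0]]
contact_force: [0.3, -0.5, -2.7]
grip_width: 0.057
finger_force: 106.5
```

View pics/s6.png

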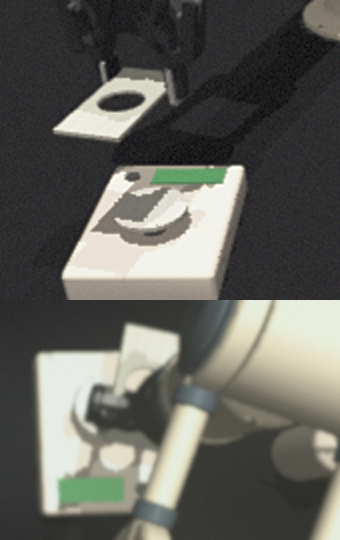

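The plate is held level over the balance, its end visible at scene crop (110,105) and top crop (150,355). Next: correct y by +11 mm, lower to about 15 mm above the pan and check the centring.

```bash
python3 -m creep '[[0,0.25,-0.2,0,0,0],[0,0.3,-0.5,0,0,0],[0,0,-0.7,0,0,0],[0,0,-0.7,0,0,0],[0,0,-0.7,0,0,0],[0,0,-0.7,0,0,0],[0,0,-0.6,0,0,0],[0,0,-0.4,0,0,0],[0,0,-0.25,0,0,0],[0,0,0,0,0,0],[0,0,0,0,0,0]]'
python3 - <<'E'
from h import *
d=arm.get_image("scene");s=arm.state();print(s["tcp_pos"])
z=s["tcp_pos"][2]-.0871+.089
measure(d,(150,160,260,240),z,-60,60,60)
a=cv2.resize(d["color"][150:280,150:270],None,fx=4,fy=4,interpolation=cv2.INTER_CUBIC)
cv2.imwrite("pics/s7.png",a);print(z)
E
```

```text
time: 13.5
tcp_pos: [0.5997, -0.1556, 0.0833]
orientation: [[-0.979, 0.203, 0.001], [0.203, 0.979, -0.0], [-0.001, -0.0, -1.0]]
contact_force: [0.5, -0.4, -1.3]
grip_width: 0.057
finger_force: 106.5
[ 0.5998251  -0.15561419  0.08356891]
blob 506.0 [237.6 223.5] c [ 0.6684 -0.0941] size [0.14  0.061] yaw deg -4.2
blob 1137.0 [197.7 222.9] c [ 0.6686 -0.1672] size [0.165 0.1  ] yaw deg 2.1
hole 97.5 [203.7 213.6] c [ 0.6375 -0.1651] size [0.041 0.03 ] yaw deg -70.0
0.08546890909175393
```

View pics/s7.png

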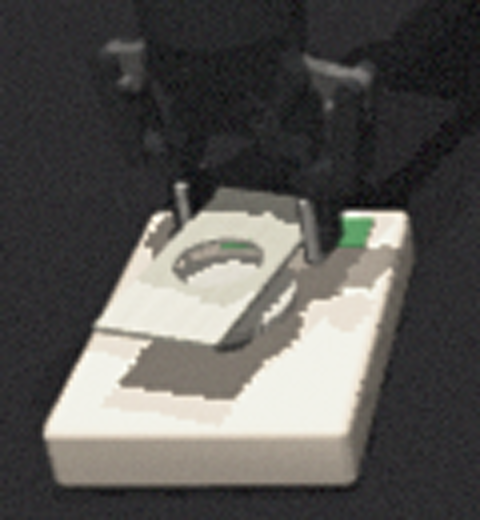

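The hole (crop ~(218,262), image ~(204.5,215.5)) casts to about (0.643,-0.163), in line with the pan. Lowering gently.

```bash
python3 -m creep '[[0,0,-0.2,0,0,0],[0,0,-0.2,0,0,0],[0,0,-0.15,0,0,0],[0,0,-0.1,0,0,0],[0,0,-0.05,0,0,0],[0,0,-0.03,0,0,0],[0,0,0,0,0,0],[0,0,0,0,0,0]]'
```

```text
time: 14.35
tcp_pos: [0.5996, -0.1555, 0.0686]
orientation: [[-0.979, 0.203, 0.001], [0.203, 0.979, -0.0], [-0.001, -0.0, -1.0]]
contact_force: [-1.4, -0.2, 2.6]
grip_width: 0.057
finger_force: 106.7
```

```bash
python3 -m creep '[[0,0,-0.02,0,0,0],[0,0,0,0,0,0],[0,0,0,0,0,0],[0,0,0,0,0,0]]' 1 20
python3 -m creep '[[0,0,0,0,0,0],[0,0,0,0,0,0],[0,0,0,0,0,0],[0,0,0,0,0,0],[0,0,0,0,0,0],[0,0,0,0,0,0]]' 0
python3 - <<'E'
from h import *
d=arm.get_image("scene")
a=cv2.resize(d["color"][150:280,150:270],None,fx=4,fy=4,interpolation=cv2.INTER_CUBIC)
cv2.imwrite("pics/s8.png",a)
measure(d,(150,160,260,240),.07,-60,60,60)
E
```

```text
time: 14.75
tcp_pos: [0.5996, -0.1555, 0.0685]
orientation: [[-0.979, 0.203, 0.001], [0.203, 0.979, -0.0], [-0.001, -0.0, -1.0]]
contact_force: [-3.6, 0.3, 5.3]
grip_width: 0.0573
finger_force: 107.1
time: 15.35
tcp_pos: [0.5994, -0.1555, 0.0676]
orientation: [[-0.979, 0.203, 0.0], [0.203, 0.979, -0.0], [-0.0, 0.0, -1.0]]
contact_force: [1.3, -0.2, -0.1]
grip_width: 0.0853
finger_force: 0.0
blob 448.0 [239.4 225.3] c [ 0.6516 -0.0961] size [0.137 0.06 ] yaw deg -9.9
blob 1160.5 [199.2 225.6] c [ 0.655 -0.171] size [0.157 0.113] yaw deg 2.8
```

View pics/s8.png

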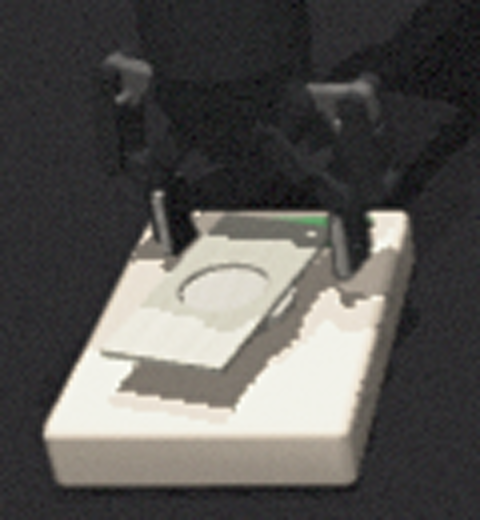

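The plate lies flat on the pan, hole at crop (222,287), which is image ~(205.5,222). The pan centre there is at (205.3,224), so it is centred within a few mm, and the fingers stand clear. Retreating straight up.

```bash
python3 -m creep '[[0,0,0.3,0,0,0],[0,0,0.6,0,0,0],[0,0,1,0,0,0],[0,0,1,0,0,0],[0,0,1,0,0,0],[0,0,1,0,0,0],[-1,0,1,0,0,0],[-1,0,0.5,0,0,0],[-1,0,0,0,0,0],[-1,0,0,0,0,0],[0,0,0,0,0,0],[0,0,0,0,0,0]]'
python3 - <<'E'
from h import *
d=arm.get_image("scene")
px=[(150+x/4,150+y/4) for x,y in [(222,287)]];print(ray(d,px,.0715))
measure(d,(182,208,225,234),.07,-40,-2,60)
measure(d,(320,180,440,232),.089,-60,-2,60)
print(arm.hand_in())
E
```

```text
time: 16.6
tcp_pos: [0.5198, -0.1556, 0.1969]
orientation: [[-0.979, 0.203, 0.002], [0.203, 0.979, -0.001], [-0.002, -0.0, -1.0]]
contact_force: [0.2, 0.1, -0.0]
grip_width: 0.0852
finger_force: 0.0
[[ 0.64418829 -0.16194514  0.0715    ]]
blob 953.0 [203.  220.5] c [ 0.638  -0.1687] size [0.084 0.086] yaw deg 18.2
blob 1099.5 [350.5 205. ] c [0.6052 0.1095] size [0.071 0.13 ] yaw deg -2.1
the job is handed in; nothing more can be done
None
```

The holed plate lies flat on the balance pan, about 2 mm from the pan's centre by the last image measurement, and is let go; the solid plate is within about 2 mm of where it was, and the job is handed in at about 17 s, with no verdict returned.

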